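# Clear the sealer's catch tray and find the socket for its hold-down nut

## Robot

A 7-joint arm with a two-finger parallel gripper is mounted at the origin on the work surface. World frame = base frame: x ahead of the robot, y to its left, z up, the work surface at z = 0. Lengths are in m, angles in rad, forces in N, time in s.
With the tool pointing down it reaches from about 0.4 to 0.875 m from the base axis. Payload 19.3 kg.
Tool frame: the origin (TCP) lies on the centre line of the jaws, within the pads' length; the fingertips stand 11 mm ahead of it and the grasp point (between the pads) lies 8 mm behind it; y points along the fingers, x is the direction in which the jaws open and shut, and the axes are right-handed (so a half turn about y gives the same grasp; the last joint's range is limited). The gripper opens to 85 mm and grips with 20 to 120 N. Pads are 22 mm wide; open, the fingers measure 114 mm over their backs; the gripper's body (76 mm by 85 mm) begins 54 mm behind the grasp point. The pads swing forward as they close: fully open they stand 13 mm farther back than shut.
Start: joints at [-1.367, 0.521, -0.036, 1.599, 0.021, 1.021, -0.113], TCP at [0.169, 0.602, 0.242] pointing down, gripper open.
Joint ranges: [-2.91, 2.91], [-0.3, 2.13], [-1.5, 1.42], [0.17, 2.43], [-1.26, 4.41], [0.16, 1.93], [-2.52, 2.52]. Speed limits (rad/s): [1.89, 1.89, 2.39, 2.39, 3.01, 3.01, 3.01].

## Interface

Orientations are given as [roll, pitch, yaw] about the fixed x, y, z axes, in that order (R = Rz(yaw) Ry(pitch) Rx(roll)).
In Python, from workcell import monitor, cams, bot gives the robot as it stands.
- The arm moves only by the tool send_rows, never from a script. Its argument "series" is text: rows parted by semicolons, each of 7 numbers parted by spaces: the turn, a rotation vector about the tool's x, y, z in rad, then the shift along the tool's x, y, z in mm, then the opening, from 0 (shut) to 1 (fully open). In form: ax ay az tx ty tz claw; .... A call has 1 to 20 rows; each row is the pose to reach, as a shift and turn from the pose commanded when the call began, along the tool's axes at that moment; what a row does not reach only later rows make up. A row lasts 1/12 s, in which the tool goes at most 41.7 mm and 7.16 degrees, less where a joint would pass 70% of its speed; a pose out of reach is approached as far as the arm can. A call with a gripper value outside its range is refused whole. The fingers move at their own pace and stop on an object; "force" is the grip in N (left out, the last holds). Time passes only in rows, so rows that repeat a pose let the fingers close. It gives the time, the measured TCP pose, the force and the opening at its end, in the units of the state.
- monitor.observe(): the state, without advancing time (a new reading comes with each control period).
- cams.grab_frame(name): name is "scene" or "top" or "wrist"; returns the picture (384x512x3 uint8, red, green, blue); there is no depth.
- cams.get_calibration(name): a dict with "mtx" (3x3 intrinsics, pixels), "origin" and "attitude" of the camera in the world. Camera axes: x right, y down, z forward; pixel columns grow to the right and rows downward; lengths in m; the calibration is good to about 2 mm. A picture is of the moment at which its call begins: read the wrist's pose just before it. get_calibration takes no time and is no camera call; for the wrist camera it gives the pose at the moment of the call.
- bot.job_done(): hands the job in, once; it reports no verdict.
The state is a dict: "clock": time; "qpos": joint angles; "qd": joint speeds; "joint_efforts": joint torques, N m; "position": TCP position; "tool_rot": TCP orientation; "force": force on the tool from outside, world axes, zero at the start; "moment": the same for the moment, N m; "grip_width": finger opening in m.
Only numpy, scipy, OpenCV 4.12 (cv2) and the standard library are available. Lean on these libraries where they do the work, as an engineer would, in place of code of your own. Each camera call takes 0.05 s, during which the arm holds its last target.

## Task

The sealer's catch tray must come off for washing: first set the finished pack from the catch tray down flat in the orange tote and let go of it, without dropping it. Then find by trying which of the two sockets from the blue rack fits the brass hex nut in the tray; one that does not fit goes back into a hole of the rack, standing upright, and you finish still gripping the one that fits, upright and fully down on the nut, without letting go. Leave the other things on the bench where they are.

Things in the scene. Friction and masses are not known exactly. Their poses are not given: they have to be found in the camera images.
- pack_center (a point): Centre of the sealed pastry pack in the catch tray: a rigid box 130 mm long (its x) by 64 mm wide (its y) by 42 mm high, 0.16 kg; black bottom, clear lid over three golden pastries, yellow-green band round its middle. It lies flat on the tray floor; z up.
- tray: Fixed aluminium catch tray, open on top, 190 mm (x) by 330 mm (y), walls 28 mm high, 5 mm thick, floor 5 mm thick. Origin under its centre, on the bench. The sealer's blue outfeed belt, 70 mm high, joins its -y end, 175 mm from the centre. A grey round boss (60 mm wide, top 14 mm above the bench) at y = +95 mm carries the nut.
- nut_top (a point): Centre of the top face of the brass hold-down nut, fixed on its boss in the tray: 24 mm across flats, 16 mm high, top 3 mm chamfered. Two flats face +x and -x of this frame; z up; its yaw varies. A 14 mm stud end stands 4 mm above the top. A socket is fully down when its open end rests on the boss, 16 mm below this point: its blade's middle is then 44 mm above this point.
- tote: Fixed orange tote, open on top, outside 250 mm (x) by 210 mm (y) by 60 mm high, walls and floor 5 mm thick. Origin under its centre, on the bench; empty.
- rack: Fixed blue block 180 mm (x) by 80 mm (y) by 30 mm high, with two round holes 46 mm wide and 14 mm deep at x = -45 and +45 mm, y = 0. Origin under its centre, on the bench. A socket in a hole stands with its open end 16 mm and its blade's middle 76 mm above the bench.
- socket_a_blade (a point): Middle of the dark blade of socket a: grasp here. The two sockets look alike, stand open end down in the rack in any order, turned about z. 82 mm tall, 0.25 kg: steel hexagon 36 mm across flats and 25 mm tall, round collar to 38 mm, then blade 44 mm tall, 30 mm (x) by 16 mm (y). This point: on the axis, 60 mm above the open end. Two bore flats face +x and -x. Whether it fits the nut is found by trying.
- socket_b_blade (a point): Middle of the blade of socket b, which looks just like socket a (same sizes, same axes; bore 25 mm deep). One of the two goes over the nut, with 0.8 mm free all round when its flats are turned to the nut's within about 8 degrees; the other is too small and stops on top of the nut, 12 mm or more short of fully down. Which one fits is found by trying.
- other_pack: Bystander: a second, similar pack lying on the bench beyond the work, 130 x 64 x 42 mm. Origin under its centre. To be left alone.
- label_roll: Bystander: yellow roll, 84 mm diameter, 35 mm high, lying on the bench beyond the work. Origin under its centre. To be left alone.
- brush: Bystander: bench brush, 200 mm long, lying beyond the work. Origin under its middle. To be left alone.
Not all that is in view belongs to the job. Of the things that look like the rack, the largest one is meant.

How it is judged:
On the way, in this order (a step that is already met when the one before it is completed fails the run):
1. the pack lies flat in the tote, released (x of pack_center in the frame of tote between -0.1 and 0.1 m and y of pack_center in the frame of tote between -0.085 and 0.085 m and z of pack_center in the frame of tote below 0.034 m and angle between pack_center's own z axis and vertical below 0.15 rad and contact force between pack and the fingers below 0.1 N and contact force between pack and tote above 0.3 N and linear speed of pack below 0.05 m/s), for 0.2 s.
2. the socket that fits is gripped and fully down on the nut (((horizontal distance between socket_a_blade and nut_top below 0.004 m and z of socket_a_blade in the frame of nut_top between 0.04 and 0.048 m and angle between socket_a_blade's own z axis and vertical below 0.08 rad and contact force between socket_a and the fingers above 2 N) or (horizontal distance between socket_b_blade and nut_top below 0.004 m and z of socket_b_blade in the frame of nut_top between 0.04 and 0.048 m and angle between socket_b_blade's own z axis and vertical below 0.08 rad and contact force between socket_b and the fingers above 2 N))), for 0.2 s.
At the end, for the whole second after the job is handed in: Pack flat on the tote floor, released (tilt < 0.15 rad). Fitting socket gripped (> 2 N), within 4 mm of fully down on the nut and of its axis, tilt < 0.08 rad. The other socket upright (< 0.12 rad) in a rack hole, within 4 mm of its full depth, not touched (x of pack_center in the frame of tote between -0.1 and 0.1 m and y of pack_center in the frame of tote between -0.085 and 0.085 m and z of pack_center in the frame of tote below 0.034 m and angle between pack_center's own z axis and vertical below 0.15 rad and contact force between pack and the fingers below 0.1 N and ((horizontal distance between socket_a_blade and nut_top below 0.004 m and z of socket_a_blade in the frame of nut_top between 0.04 and 0.048 m and angle between socket_a_blade's own z axis and vertical below 0.08 rad and contact force between socket_a and the fingers above 2 N and x of socket_b_blade in the frame of rack between -0.053 and 0.053 m and y of socket_b_blade in the frame of rack between -0.008 and 0.008 m and z of socket_b_blade in the frame of rack below 0.08 m and angle between socket_b_blade's own z axis and vertical below 0.12 rad and contact force between socket_b and the fingers below 0.1 N) or (horizontal distance between socket_b_blade and nut_top below 0.004 m and z of socket_b_blade in the frame of nut_top between 0.04 and 0.048 m and angle between socket_b_blade's own z axis and vertical below 0.08 rad and contact force between socket_b and the fingers above 2 N and x of socket_a_blade in the frame of rack between -0.053 and 0.053 m and y of socket_a_blade in the frame of rack between -0.008 and 0.008 m and z of socket_a_blade in the frame of rack below 0.08 m and angle between socket_a_blade's own z axis and vertical below 0.12 rad and contact force between socket_a and the fingers below 0.1 N))); the arm keeps its last pose, push and grip.
It fails at once if the pack was dropped or thrown (contact force between pack and the fingers below 0.1 N and linear speed of pack above 0.75 m/s).
It fails at once if a bystander was moved by more than 3 cm (distance of any of other_pack, label_roll, brush from where it was at the start of the episode above 0.03 m).
It also fails if it takes over 72 s, if anything falls off the work surface, if the arm or the gripper's body presses on something with over 40 N, if the wrist force passes 120 N, or if a joint passes its speed limit or range.

## Working session

There is one attempt and no reset: what is moved stays moved. The work goes in short steps, Python scripts to look and compute and a tool call to move; the robot and the scene stay as the last step left them, time stands still between calls to the robot, and variables do not carry over. Pictures are saved under pics/ and viewed, and the job is handed in when it is done.

Besides the shell and the picture viewer there is one more tool, called after "Emit:" as name(argument=value, ...) on one line, values as JSON. send_rows: Moves the arm, as the interface text tells. Its arguments: {"type":"object","properties":{"series":{"type":"string"},"force":{"type":"number"}},"required":["series"]}

```bash
ls; mkdir -p pics; python3 - <<'E'
from workcell import monitor, cams, bot
import cv2
s=monitor.observe()
for k,v in s.items(): print(k,v)
for n in ["scene","top","wrist"]:
    c=cams.get_calibration(n); print(n,c)
    cv2.imwrite(f"pics/{n}0.png",cams.grab_frame(n)[:,:,::-1])
E
```

```text
pics
clock 0.0
qpos [-1.36720869  0.52202204 -0.03630764  1.60001024  0.02121906  1.02108907
 -0.11278798]
qd [ 0.00040261 -0.00102385  0.00128467 -0.00057547 -0.00140107 -0.00115058
  0.0005355 ]
joint_efforts [-2.80587810e-04 -9.27102184e+01  1.97959006e+00 -3.69936454e+01
  1.78748503e-02  8.24090035e-03 -1.25473093e-05]
position [0.16895024 0.60139331 0.24172015]
tool_rot [-1.57090385e+00  1.13826775e-03  1.29700356e+00]
force [-0.12287444  0.36601811 -0.06840214]
moment [-0.01675492  0.00904693  0.01656255]
grip_width 0.08535167851951897
scene {'mtx': array([[388.24980724,   0.        , 253.53804672],
       [  0.        , 388.24980724, 192.02270856],
       [  0.        ,   0.        ,   1.        ]]), 'origin': array([ 1.11578931, -0.12039133,  0.85112662]), 'attitude': array([-2.48487708, -0.01346032,  1.24529719])}
top {'mtx': array([[351.80568231,   0.        , 250.72627325],
       [  0.        , 351.80568231, 190.8474674 ],
       [  0.        ,   0.        ,   1.        ]]), 'origin': array([0.47427692, 0.09414818, 1.04514163]), 'attitude': array([-3.05805803, -0.02629328, -1.58067492])}
wrist {'mtx': array([[287.75662882,   0.        , 254.08701823],
       [  0.        , 287.75662882, 194.41866116],
       [  0.        ,   0.        ,   1.        ]]), 'origin': array([0.09720993, 0.62138075, 0.37384494]), 'attitude': array([2.84330002e+00, 4.64230438e-04, 1.29658085e+00])}
```

View pics/scene0.png

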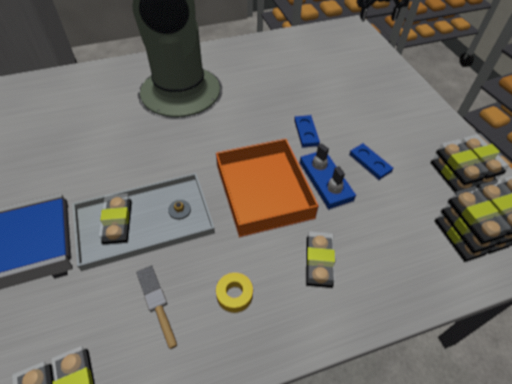

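View pics/top0.png

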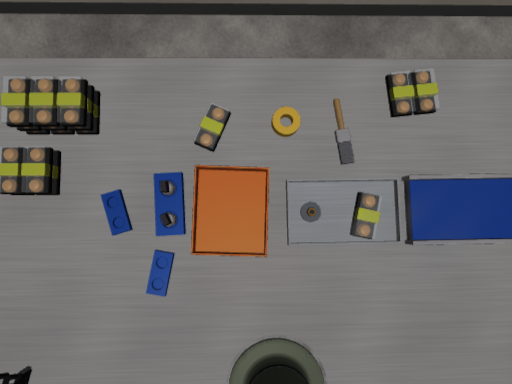

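View pics/wrist0.png

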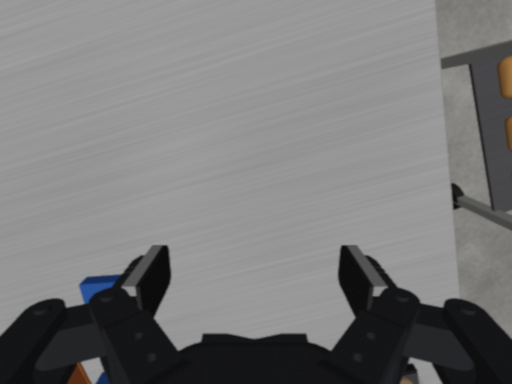

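```bash
cat > h.py <<'E'
from workcell import monitor, cams, bot
import cv2, numpy as np
from scipy.spatial.transform import Rotation as Ro
def RR(a): return Ro.from_euler('xyz',a).as_matrix()
def ray(c,p,z):
    R=RR(c['attitude']); d=R@np.linalg.inv(c['mtx'])@np.array([p[0],p[1],1.]); o=np.array(c['origin'])
    return o+d*(z-o[2])/d[2]
def rd(c,p):
    R=RR(c['attitude']); d=R@np.linalg.inv(c['mtx'])@np.array([p[0],p[1],1.]); return np.array(c['origin']),d/np.linalg.norm(d)
def proj(c,X):
    R=RR(c['attitude']); q=c['mtx']@(R.T@(np.array(X)-c['origin'])); return q[:2]/q[2]
def tri(c1,p1,c2,p2):
    o1,d1=rd(c1,p1);o2,d2=rd(c2,p2)
    t=np.linalg.lstsq(np.c_[d1,-d2],o2-o1,rcond=None)[0]
    a=o1+t[0]*d1;b=o2+t[1]*d2
    return (a+b)/2,np.linalg.norm(a-b)
def crop(img,x0,y0,x1,y1,k,name):
    cv2.imwrite(name,cv2.resize(img[y0:y1,x0:x1,::-1],None,fx=k,fy=k,interpolation=cv2.INTER_CUBIC))
def rects(img,c,lo,hi,z,amin=60,roi=None):
    hsv=cv2.cvtColor(img,cv2.COLOR_RGB2HSV); m=cv2.inRange(hsv,lo,hi)
    if roi: 
        k=np.zeros_like(m);k[roi[1]:roi[3],roi[0]:roi[2]]=255;m&=k
    out=[]
    for q in cv2.findContours(m,cv2.RETR_EXTERNAL,cv2.CHAIN_APPROX_NONE)[0]:
        if cv2.contourArea(q)<amin: continue
        W=np.array([ray(c,p[0],z)[:2] for p in q],np.float32)
        (cx,cy),(w,h),a=cv2.minAreaRect(W)
        out.append((cv2.minAreaRect(q.astype(np.float32))[0],cx,cy,w,h,a))
    return out
E
python3 - <<'E'
from h import *
np.set_printoptions(precision=4,suppress=True)
im=cv2.imread('pics/top0.png')[:,:,::-1]; c=cams.get_calibration('top')
sc=cv2.imread('pics/scene0.png')[:,:,::-1]
crop(im,140,160,200,300,4,'pics/c_rack.png')
crop(im,280,170,420,250,5,'pics/c_tray.png')
crop(im,90,160,280,300,4,'pics/c_tote.png')
print('orange');[print(np.round(np.hstack([r[0],r[1:]]),4)) for r in rects(im,c,(3,150,60),(18,255,255),.06,400)]
print('blue');[print(np.round(np.hstack([r[0],r[1:]]),4)) for r in rects(im,c,(105,150,50),(130,255,255),.03,100)]
print('green');[print(np.round(np.hstack([r[0],r[1:]]),4)) for r in rects(im,c,(25,120,80),(45,255,255),.047,60)]
E
```

```text
orange
[229.7431 210.477    0.5031   0.1256   0.2081   0.2479  87.662 ]
blue
[159.9423 272.7885   0.3292   0.3252   0.0538   0.1203  79.087 ]
[115.7642 211.9245   0.5019   0.4524   0.1191   0.0544  17.0373]
[460.3892 208.7395   0.5023  -0.5516   0.175    0.3078   0.2726]
[169.0293 203.6726   0.5249   0.3015   0.177    0.0819   2.8331]
green
[367.8824 214.9706   0.4859  -0.2671   0.0627   0.032   75.4832]
[ 32.5    169.       0.6241   0.6813   0.0652   0.0341  89.681 ]
[  8.5    169.       0.6245   0.7477   0.0486   0.0341  89.681 ]
[211.4756 124.7195   0.75     0.1786   0.0633   0.0333  64.6246]
[68.     98.5     0.8278  0.5891  0.0686  0.0383 89.9965]
[40.5    98.5     0.8279  0.6669  0.0697  0.0383 89.938 ]
[12.9495 98.1113  0.829   0.7449  0.069   0.0376 87.2323]
[403.5     91.       0.85    -0.387    0.0342   0.0642   5.2853]
[426.7178  88.6782   0.857   -0.4571   0.034    0.0625   5.7389]
```

View pics/c_tray.png

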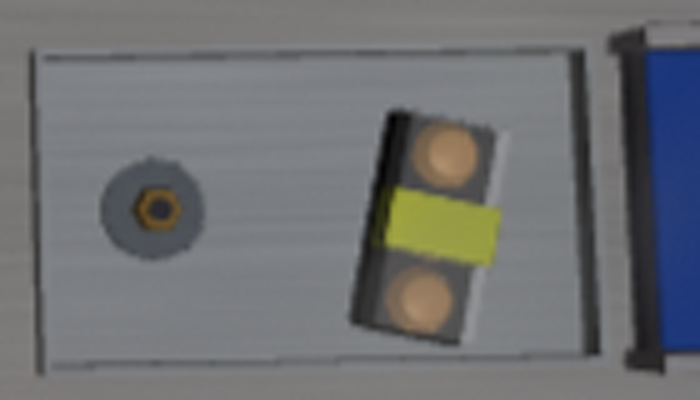

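View pics/c_tote.png

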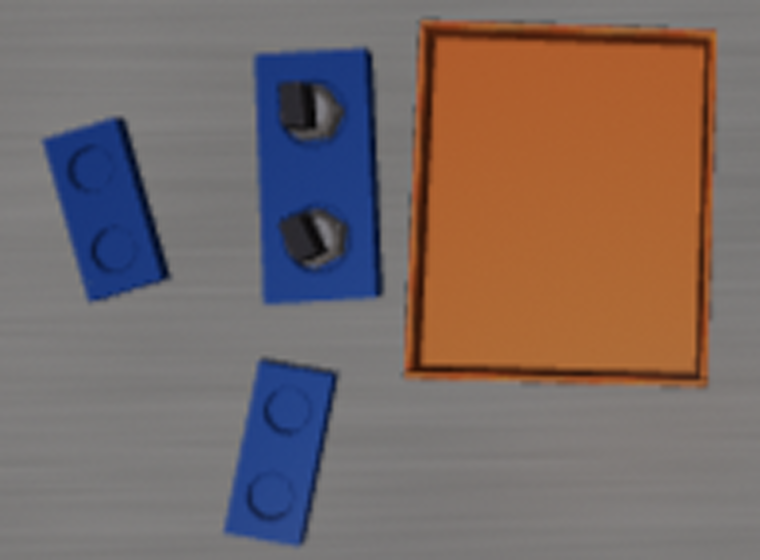

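```bash
cat >> h.py <<'E'
np.set_printoptions(precision=4,suppress=True)
def rel(pos,yaw,base=None):
    """print turn (rad) and shift (mm) in tool axes to reach world pos, yaw (deg), tool down; base=(pos,rot) overrides measured"""
    s=monitor.observe(); p0,r0=(s['position'],s['tool_rot']) if base is None else base
    R0=RR(r0); Rt=RR([-np.pi/2,0,np.radians(yaw)])
    rv=Ro.from_matrix(R0.T@Rt).as_rotvec(); t=R0.T@(np.array(pos)-p0)*1000
    print('turn',np.round(rv,3),'shift',np.round(t,1))
def st():
    s=monitor.observe(); print('t',s['clock'],'q',s['qpos'],'pos',s['position'],'rot',s['tool_rot'],'F',s['force'],'w',s['grip_width'])
E
python3 - <<'E'
from h import *
im=cv2.imread('pics/top0.png')[:,:,::-1]; c=cams.get_calibration('top')
sc=cv2.imread('pics/scene0.png')[:,:,::-1]; c2=cams.get_calibration('scene')
# tray rim corners from crop pixels (5x)
for p in [(36,52),(580,50),(597,355),(40,370)]:
    q=(280+p[0]/5,170+p[1]/5); print('tray corner',ray(c,q,.028))
# green in scene
g=rects(sc,c2,(25,120,80),(45,255,255),.047,60); [print(np.hstack([r[0],r[1:]])) for r in g]
# lid corners of pack
for p in [(410,112),(498,130),(460,343),(375,325)]: print('lid',ray(c,(280+p[0]/5,170+p[1]/5),.047))
print('nut',ray(c,(280+158/5,170+209/5),.03), 'boss',ray(c,(280+153/5,170+209/5),.014))
rel([.5,.08,.30],75.5); rel([.486,-.267,.20],75.5)
E
```

```text
tray corner [ 0.589  -0.0402  0.028 ]
tray corner [ 0.5879 -0.3613  0.028 ]
tray corner [ 0.4099 -0.3633  0.028 ]
tray corner [ 0.4051 -0.0391  0.028 ]
[ 70.5    375.       0.8422  -0.3812   0.0699   0.0283  71.5063]
[234.     290.       0.774   -0.0389   0.0791   0.0787  71.7238]
[320.5    254.5      0.7567   0.177    0.0631   0.0397  66.7534]
[114.     213.       0.487   -0.264    0.0639   0.0366  73.2418]
[490.1865 206.9811   0.7658   0.6586   0.1447   0.0401  89.7437]
[475.0577 153.7115   0.597    0.7349   0.0417   0.1465   0.4934]
lid [ 0.5507 -0.2525  0.047 ]
lid [ 0.5399 -0.3031  0.047 ]
lid [ 0.4188 -0.2763  0.047 ]
lid [ 0.4295 -0.228   0.047 ]
nut [ 0.4968 -0.1091  0.03  ] boss [ 0.4972 -0.1093  0.014 ]
turn [ 0.    -0.021 -0.001] shift [-412.6  -57.7 -459.7]
turn [ 0.    -0.021 -0.001] shift [-750.3   42.6 -540.1]
```

Emit:
send_rows(series="0 -0.02 0 -40 -10 -45 1;0 -0.02 0 -80 -20 -90 1;0 -0.02 0 -412 -58 -460 1;0 -0.02 0 -412 -58 -460 1;0 -0.02 0 -412 -58 -460 1;0 -0.02 0 -412 -58 -460 1;0 -0.02 0 -412 -58 -460 1;0 -0.02 0 -412 -58 -460 1;0 -0.02 0 -412 -58 -460 1;0 -0.02 0 -412 -58 -460 1;0 -0.02 0 -412 -58 -460 1;0 -0.02 0 -412 -58 -460 1;0 -0.02 0 -412 -58 -460 1;0 -0.02 0 -412 -58 -460 1;0 -0.02 0 -412 -58 -460 1;0 -0.02 0 -412 -58 -460 1")

```text
clock: 1.48
position: [0.5032, 0.0741, 0.3008]
tool_rot: [-1.573, 0.002, 1.309]
force: [-0.2, -1.3, -0.8]
grip_width: 0.0856
```

```bash
python3 - <<'E'
from h import *
st(); rel([.486,-.266,.20],75.5)
E
```

```text
t 1.4833 q [-0.4485  0.2751  0.2299  1.8394 -0.0692  1.0337  1.1178] pos [0.5032 0.0741 0.3008] rot [-1.5731  0.0016  1.3095] F [-0.1563 -1.3291 -0.7899] w 0.08555284452509657
turn [ 0.002 -0.008 -0.002] shift [-332.9  101.5  -71. ]
```

Emit:
send_rows(series="0 0 0 -333 90 -71 1;0 0 0 -333 90 -71 1;0 0 0 -333 90 -71 1;0 0 0 -333 90 -71 1;0 0 0 -333 90 -71 1;0 0 0 -333 90 -71 1;0 0 0 -333 90 -71 1;0 0 0 -333 90 -71 1;0 0 0 -333 90 -71 1;0 0 0 -333 90 -71 1;0 0 0 -333 90 -71 1;0 0 0 -333 90 -71 1")

```text
clock: 2.48
position: [0.4857, -0.2587, 0.2102]
tool_rot: [-1.571, -0.0, 1.317]
force: [-0.0, 0.5, 0.0]
grip_width: 0.0854
```

```bash
python3 - <<'E'
from h import *
st()
cv2.imwrite('pics/w1.png',cams.grab_frame('wrist')[:,:,::-1]); c=cams.get_calibration('wrist'); print(c['origin'])
im=cv2.imread('pics/w1.png')[:,:,::-1]
[print(np.hstack([r[0],r[1:]])) for r in rects(im,c,(25,120,80),(45,255,255),.047,60)]
E
```

```text
t 2.4833 q [ 0.1522  0.46    0.3136  1.8446 -0.1815  0.8651  1.871 ] pos [ 0.4857 -0.2587  0.2102] rot [-1.5705 -0.0005  1.3174] F [-0.0128  0.501   0.0046] w 0.08541385170200166
[ 0.4137 -0.2402  0.3425]
[246.2417 182.1458   0.4867  -0.2672   0.0608   0.031   77.6148]
```

View pics/w1.png

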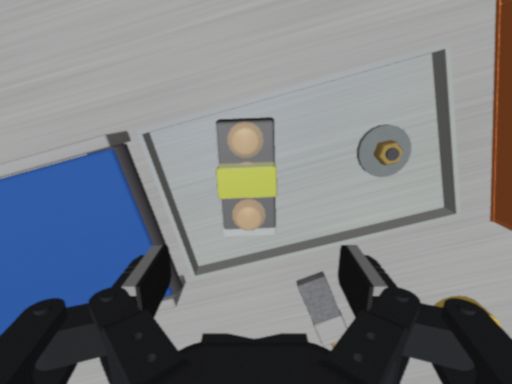

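```bash
python3 - <<'E'
from h import *
rel([.4865,-.267,.026],76.5)
E
```

```text
turn [ 0.    -0.017  0.   ] shift [ -8.3 184.4  -2.7]
```

Emit:
send_rows(series="0 -0.017 0 -8 40 -2.7 1;0 -0.017 0 -8 80 -2.7 1;0 -0.017 0 -8 110 -2.7 1;0 -0.017 0 -8 140 -2.7 1;0 -0.017 0 -8 165 -2.7 1;0 -0.017 0 -8 180 -2.7 1;0 -0.017 0 -8 184 -2.7 1;0 -0.017 0 -8 184 -2.7 1;0 -0.017 0 -8 184 -2.7 0.5;0 -0.017 0 -8 184 -2.7 0.5;0 -0.017 0 -8 184 -2.7 0.5;0 -0.017 0 -8 184 -2.7 0.5;0 -0.017 0 -8 184 -2.7 0.5;0 -0.017 0 -8 184 -2.7 0.5", force=40)

```text
clock: 3.7
position: [0.4871, -0.2679, 0.0279]
tool_rot: [-1.573, 0.0, 1.334]
force: [-0.6, 1.3, 5.5]
grip_width: 0.0632
```

```bash
python3 - <<'E'
from h import *
st()
cv2.imwrite('pics/w2.png',cams.grab_frame('wrist')[:,:,::-1])
E
```

```text
t 3.7 q [ 0.2571  0.7448  0.1961  1.9269 -0.2829  0.494   1.9869] pos [ 0.4871 -0.2679  0.0279] rot [-1.5731  0.0001  1.3344] F [-0.6452  1.3388  5.5217] w 0.06321354870074651
```

View pics/w2.png

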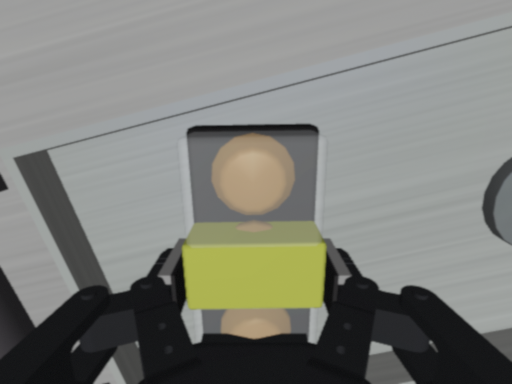

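```bash
python3 - <<'E'
from h import *
rel([.487,-.268,.16],76.5);rel([.505,.118,.16],76.5);rel([.505,.118,.028],76.5)
E
```

```text
turn [ 0.002 -0.001 -0.   ] shift [  -0.1 -132.1   -0.2]
turn [ 0.002 -0.001 -0.   ] shift [ 379.4 -132.3   72.6]
turn [ 0.002 -0.001 -0.   ] shift [379.4  -0.4  72.9]
```

Emit:
send_rows(series="0 0 0 0 -15 0 0.5;0 0 0 0 -40 0 0.5;0 0 0 0 -75 0 0.5;0 0 0 0 -110 0 0.5;0 0 0 30 -130 6 0.5;0 0 0 65 -132 12 0.5;0 0 0 100 -132 19 0.5;0 0 0 140 -132 27 0.5;0 0 0 180 -132 35 0.5;0 0 0 220 -132 42 0.5;0 0 0 260 -132 50 0.5;0 0 0 300 -132 57 0.5;0 0 0 335 -132 64 0.5;0 0 0 360 -132 69 0.5;0 0 0 375 -132 72 0.5;0 0 0 379 -132 73 0.5;0 0 0 379 -132 73 0.5;0 0 0 379 -132 73 0.5;0 0 0 379 -132 73 0.5")

```text
clock: 5.33
position: [0.5042, 0.1163, 0.1587]
tool_rot: [-1.571, 0.0, 1.332]
force: [0.1, -0.5, -2.5]
grip_width: 0.0631
```

```bash
python3 - <<'E'
from h import *
st()
cv2.imwrite('pics/w3.png',cams.grab_frame('wrist')[:,:,::-1])
rel([.505,.118,.027],76.5)
E
```

```text
t 5.3333 q [-0.5577  0.485   0.2892  1.9717 -0.2045  0.7122  1.1877] pos [0.5042 0.1163 0.1587] rot [-1.5713  0.      1.3324] F [ 0.0791 -0.4959 -2.4833] w 0.06307582161078008
turn [ 0.    -0.003 -0.   ] shift [  1.8 131.6  -0.3]
```

View pics/w3.png

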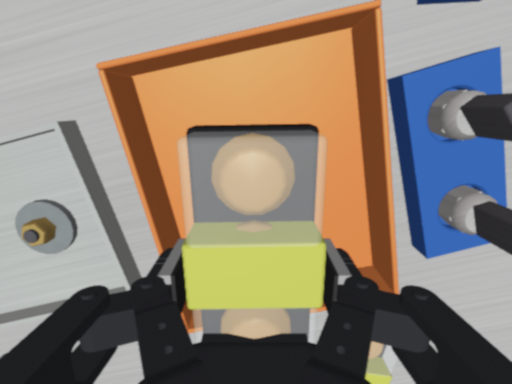

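Emit:
send_rows(series="0 0 0 0 30 0 0.5;0 0 0 0 60 0 0.5;0 0 0 0 90 0 0.5;0 0 0 0 110 0 0.5;0 0 0 0 120 0 0.5;0 0 0 0 126 0 0.5;0 0 0 0 129 0 0.5;0 0 0 0 131 0 0.5;0 0 0 0 132 0 0.5;0 0 0 0 132 0 0.5")

```text
clock: 6.22
position: [0.5046, 0.1174, 0.0278]
tool_rot: [-1.572, -0.001, 1.334]
force: [-3.4, -2.4, 9.5]
grip_width: 0.0634
```

Emit:
send_rows(series="0 0 0 0 0 0 0.8;0 0 0 0 0 0 0.9;0 0 0 0 0 0 1;0 0 0 0 0 0 1;0 0 0 0 0 0 1;0 0 0 0 0 0 1;0 0 0 0 -20 0 1;0 0 0 0 -50 0 1;0 0 0 0 -90 0 1;0 0 0 0 -130 0 1;0 0 0 0 -170 0 1;0 0 0 0 -190 0 1;0 0 0 0 -190 0 1")

```text
clock: 7.3
position: [0.5058, 0.118, 0.2207]
tool_rot: [-1.576, -0.004, 1.334]
force: [0.5, 0.1, 0.3]
grip_width: 0.0857
```

```bash
python3 - <<'E'
from h import *
st()
c=cams.get_calibration('wrist');im=cams.grab_frame('wrist');cv2.imwrite('pics/w4.png',im[:,:,::-1])
[print(np.hstack([r[0],r[1:]])) for r in rects(im,c,(25,120,80),(45,255,255),.047,60)]
E
```

```text
t 7.3 q [-0.5965  0.3959  0.3322  1.9178 -0.1696  0.8482  1.1575] pos [0.5058 0.118  0.2207] rot [-1.576  -0.004   1.3338] F [0.5371 0.1152 0.3281] w 0.08566412078306053
[324.156  333.108    0.7323   0.1574   0.0536   0.0393  38.0376]
[252.6133 174.5073   0.5039   0.1172   0.0622   0.0335  77.9989]
```

View pics/w4.png

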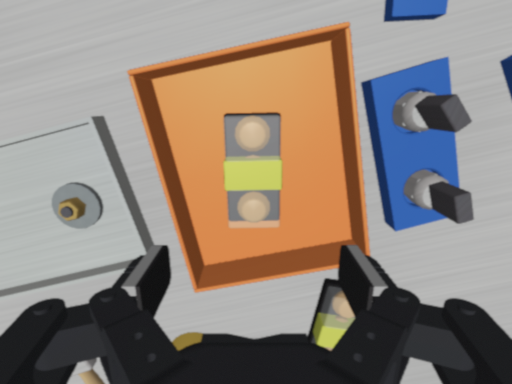

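```bash
python3 - <<'E'
from h import *
rel([.525,.30,.24],90)
E
```

```text
turn [ 0.003 -0.237  0.002] shift [181.6 -21.2  23.1]
```

Emit:
send_rows(series="0.003 -0.06 0.002 36 -15 5 1;0.003 -0.14 0.002 72 -21 10 1;0.003 -0.237 0.002 108 -21 15 1;0.003 -0.237 0.002 144 -21 20 1;0.003 -0.237 0.002 170 -21 23 1;0.003 -0.237 0.002 182 -21 23 1;0.003 -0.237 0.002 182 -21 23 1;0.003 -0.237 0.002 182 -21 23 1")

```text
clock: 8.02
position: [0.5242, 0.2993, 0.2361]
tool_rot: [-1.566, 0.003, 1.571]
force: [0.6, -0.4, 0.1]
grip_width: 0.0853
```

```bash
python3 - <<'E'
from h import *
st()
c=cams.get_calibration('wrist');im=cams.grab_frame('wrist');cv2.imwrite('pics/w5.png',im[:,:,::-1])
E
```

```text
t 8.0167 q [-0.7861  0.5084  0.2455  1.6713 -0.1422  0.985   1.0801] pos [0.5242 0.2993 0.2361] rot [-1.5662  0.0032  1.5711] F [ 0.551  -0.4061  0.1271] w 0.08528805980545194
```

View pics/w5.png

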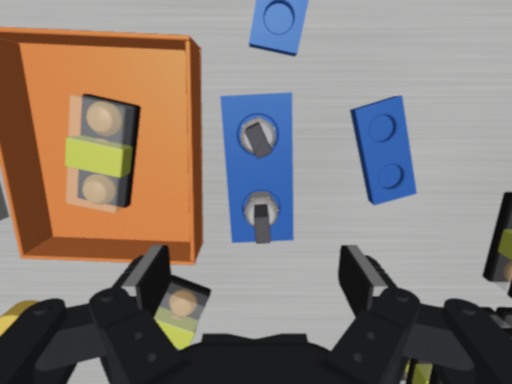

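```bash
python3 - <<'E'
from h import *
c=cams.get_calibration('wrist');st();im=cams.grab_frame('wrist');cv2.imwrite('pics/w6.png',im[:,:,::-1])
crop(im,210,85,310,255,4,'pics/c6.png')
np.save('c6.npy',c,allow_pickle=True)
g=im.max(2); m=((g<75)).astype(np.uint8)*255; m[:, :215]=0;m[:,300:]=0;m[:90]=0;m[250:]=0
for q in cv2.findContours(m,cv2.RETR_EXTERNAL,cv2.CHAIN_APPROX_NONE)[0]:
    if cv2.contourArea(q)>60: print(cv2.contourArea(q),cv2.minAreaRect(q))
print(im[140,258],im[222,262],im[240,262])
E
```

```text
t 8.0667 q [-0.7854  0.5075  0.246   1.6718 -0.1421  0.9851  1.0801] pos [0.5244 0.2986 0.2364] rot [-1.5666  0.0031  1.57  ] F [0.5824 0.0446 0.6827] w 0.08519272867914955
125.5 ((261.4901123046875, 210.40098571777344), (12.238958358764648, 12.238958358764648), 84.2894058227539)
[88 87 94] [88 87 92] [86 86 89]
```

View pics/c6.png

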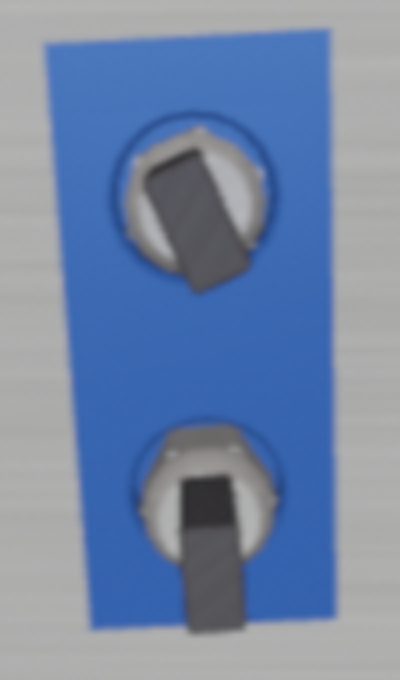

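```bash
python3 - <<'E'
from h import *
c=np.load('c6.npy',allow_pickle=True).item()
for nm,pts in [('near',[(183,527),(238,527),(244,628),(188,632)]),('far',[(148,185),(203,155),(248,268),(200,292)])]:
    P=np.array([ray(c,(210+(x+.5)/4-.5,85+(y+.5)/4-.5),.098)[:2] for x,y in pts])
    e1=(P[3]+P[2]-P[0]-P[1])/2; e2=(P[1]+P[2]-P[0]-P[3])/2
    print(nm,P.mean(0),np.linalg.norm(e1),np.linalg.norm(e2),np.degrees(np.arctan2(e1[1],e1[0])))
for x,y in [(45,43),(330,30),(336,617),(92,629)]: print(ray(c,(210+x/4,85+y/4),.03))
E
```

```text
near [0.5698 0.3067] 0.02855751690498284 0.014171430561127124 3.2489134700132984
far [0.4805 0.303 ] 0.02777807384076573 0.013458515815518941 24.234903602837093
[0.4381 0.2611 0.03  ]
[0.4347 0.3403 0.03  ]
[0.6135 0.349  0.03  ]
[0.6177 0.2701 0.03  ]
```

```bash
python3 - <<'E'
from h import *
rel([.570,.307,.18],93);rel([.570,.307,.071],93)
E
```

```text
turn [-0.004 -0.054 -0.003] shift [  8.9  56.6 -45.7]
turn [-0.004 -0.054 -0.003] shift [  9.2 165.6 -46.1]
```

Emit:
send_rows(series="-0.004 -0.054 -0.003 5 25 -25 1;-0.004 -0.054 -0.003 9 40 -45.7 0.7;-0.004 -0.054 -0.003 9 65 -46 0.6;-0.004 -0.054 -0.003 9 95 -46 0.6;-0.004 -0.054 -0.003 9 125 -46 0.6;-0.004 -0.054 -0.003 9 150 -46 0.6;-0.004 -0.054 -0.003 9 162 -46 0.6;-0.004 -0.054 -0.003 9 165.5 -46 0.6;-0.004 -0.054 -0.003 9 165.5 -46 0.6;-0.004 -0.054 -0.003 9 165.5 -46 0.6", force=60)

```text
clock: 8.95
position: [0.5708, 0.3086, 0.0731]
tool_rot: [-1.573, -0.002, 1.624]
force: [0.1, 0.4, 1.0]
grip_width: 0.0515
```

```bash
python3 - <<'E'
from h import *
st()
c=cams.get_calibration('wrist');im=cams.grab_frame('wrist');cv2.imwrite('pics/w7.png',im[:,:,::-1])
E
```

```text
t 8.95 q [-0.7026  0.7722  0.1796  1.6598 -0.1903  0.7235  1.1941] pos [0.5708 0.3086 0.0731] rot [-1.5732 -0.0021  1.6244] F [0.084  0.4451 0.9933] w 0.05154282233705603
```

View pics/w7.png

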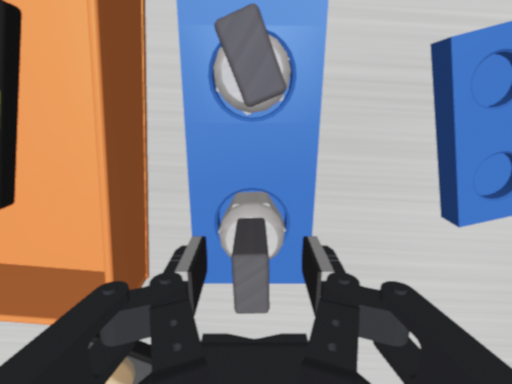

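```bash
python3 - <<'E'
from h import *
c=cams.get_calibration('wrist');st()
P=np.array([ray(c,p,.098) for p in [(234.5,255.5),(268,255.5),(269.5,312),(234.5,312)]]);print(P,P.mean(0))
P=np.array([ray(c,p,.098) for p in [(216,25),(255,4),(286,90),(248,106)]]);print(P.mean(0))
E
```

```text
t 9.0 q [-0.7027  0.7719  0.1795  1.6598 -0.1904  0.7235  1.1941] pos [0.5708 0.3088 0.0733] rot [-1.5736 -0.0024  1.6246] F [ 0.5006 -0.0419 -0.4618] w 0.051139747090710196
[[0.5563 0.2994 0.098 ]
 [0.5556 0.3134 0.098 ]
 [0.5838 0.3159 0.098 ]
 [0.5846 0.3003 0.098 ]] [0.5701 0.3073 0.098 ]
[0.4808 0.3027 0.098 ]
```

Emit:
send_rows(series="0 0 0 -1.5 0 0.7 0.3;0 0 0 -1.5 0 0.7 0;0 0 0 -1.5 0 0.7 0;0 0 0 -1.5 0 0.7 0;0 0 0 -1.5 0 0.7 0;0 0 0 -1.5 0 0.7 0;0 0 0 -1.5 0 0.7 0;0 0 0 -1.5 0 0.7 0", force=60)

```text
clock: 9.67
position: [0.5696, 0.3073, 0.0725]
tool_rot: [-1.572, -0.002, 1.625]
force: [-1.8, -1.8, 8.9]
grip_width: 0.0157
```

```bash
python3 - <<'E'
from h import *
st()
c=cams.get_calibration('wrist');im=cams.grab_frame('wrist');cv2.imwrite('pics/w8.png',im[:,:,::-1])
E
```

```text
t 9.6667 q [-0.7015  0.7713  0.1789  1.6639 -0.1903  0.7211  1.1957] pos [0.5696 0.3073 0.0725] rot [-1.5724 -0.0019  1.6248] F [-1.8323 -1.8184  8.8547] w 0.01569438954062623
```

View pics/w8.png

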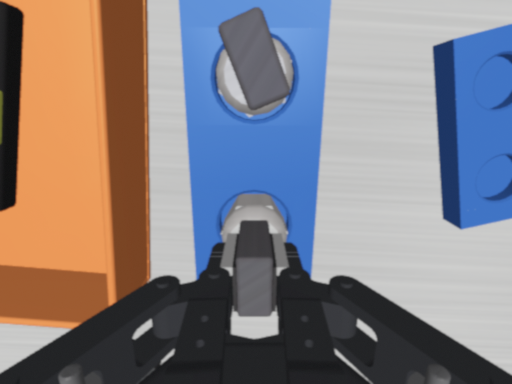

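```bash
python3 - <<'E'
from h import *
rel([.547,-.109,.19],93.1)
E
```

```text
turn [ 0.002 -0.     0.002] shift [-414.2 -118.3   44.9]
```

Emit:
send_rows(series="0 0 0 0 -10 0 0;0 0 0 0 -35 0 0;0 0 0 0 -70 0 0;0 0 0 0 -100 0 0;0 0 0 -25 -118 3 0;0 0 0 -60 -118 7 0;0 0 0 -100 -118 11 0;0 0 0 -140 -118 15 0;0 0 0 -180 -118 20 0;0 0 0 -220 -118 24 0;0 0 0 -260 -118 28 0;0 0 0 -300 -118 33 0;0 0 0 -340 -118 37 0;0 0 0 -375 -118 41 0;0 0 0 -400 -118 44 0;0 0 0 -414 -118 45 0;0 0 0 -414 -118 45 0;0 0 0 -414 -118 45 0;0 0 0 -414 -118 45 0")

```text
clock: 11.3
position: [0.5468, -0.108, 0.1893]
tool_rot: [-1.572, -0.002, 1.626]
force: [-0.9, -0.5, -3.0]
grip_width: 0.0153
```

```bash
python3 - <<'E'
from h import *
cams.grab_frame('top')
c=cams.get_calibration('wrist');st();im=cams.grab_frame('wrist');cv2.imwrite('pics/w9.png',im[:,:,::-1]);np.save('c9.npy',c,allow_pickle=True)
print(proj(c,[.497,-.109,.03]))
E
```

```text
t 11.35 q [-0.0888  0.4916  0.2453  1.8438 -0.1595  0.8246  1.8634] pos [ 0.5468 -0.1077  0.1892] rot [-1.5717 -0.0019  1.6263] F [-0.6535 -0.3412 -2.8238] w 0.015327083790351066
[255.6088 131.8534]
```

View pics/w9.png

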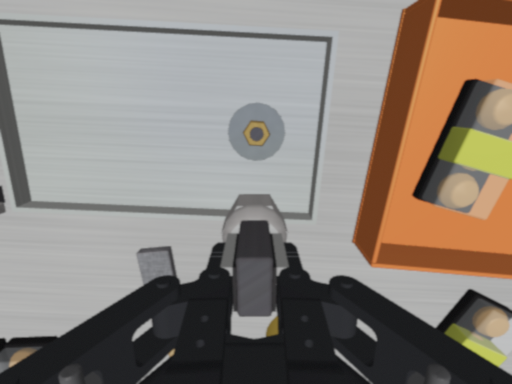

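Emit:
send_rows(series="0 0 0 0 30 0 0;0 0 0 0 60 0 0;0 0 0 0 80 0 0;0 0 0 0 88 0 0;0 0 0 0 88 0 0;0 0 0 0 88 0 0;0 0 0 0 88 0 0")

```text
clock: 11.98
position: [0.5475, -0.1087, 0.1023]
tool_rot: [-1.573, -0.001, 1.625]
force: [-0.1, 0.3, -2.7]
grip_width: 0.0157
```

```bash
python3 - <<'E'
from h import *
cams.grab_frame('top')
c=cams.get_calibration('wrist');st();im=cams.grab_frame('wrist');cv2.imwrite('pics/w10.png',im[:,:,::-1]);np.save('c10.npy',c,allow_pickle=True)
q=proj(c,[.497,-.109,.03]);print(q)
x,y=int(q[0]),int(q[1]); crop(im,x-35,max(y-35,0),x+35,y+35,8,'pics/c10.png'); print(x-35,max(y-35,0))
E
```

```text
t 12.0333 q [-0.0549  0.6191  0.2038  1.8994 -0.2007  0.64    1.8984] pos [ 0.5476 -0.1087  0.1024] rot [-1.5736 -0.0012  1.6252] F [-0.4044  0.4161 -3.0796] w 0.015150134769618842
[257.9741 141.4148]
222 106
```

View pics/c10.png

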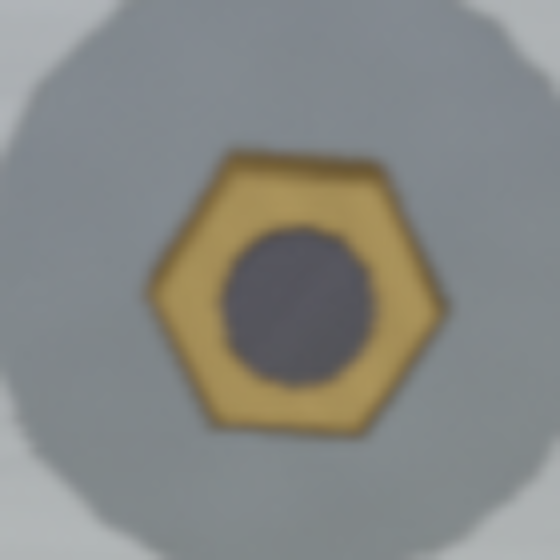

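```bash
python3 - <<'E'
from h import *
c=np.load('c10.npy',allow_pickle=True).item(); im=cv2.imread('pics/w10.png')[:,:,::-1]
hsv=cv2.cvtColor(im,cv2.COLOR_RGB2HSV);m=cv2.inRange(hsv,(12,90,60),(32,255,255));k=np.zeros_like(m);k[100:180,215:300]=255;m&=k
q=max(cv2.findContours(m,cv2.RETR_EXTERNAL,cv2.CHAIN_APPROX_NONE)[0],key=cv2.contourArea)
W=np.array([ray(c,p[0],.03)[:2] for p in q])*1000
print('centroid px',np.mean(q[:,0],0)); M=cv2.moments(W.astype(np.float32).reshape(-1,1,2)); print(M['m10']/M['m00'],M['m01']/M['m00'],'area',M['m00'],'ideal24:',0.866*24**2)
pc=np.array([[232,160],[378,168],[440,305],[361,430],[213,424],[155,290]]);
for z in (.03,.028):
  P=np.array([ray(c,(222+(x+.5)/8-.5,106+(y+.5)/8-.5),z)[:2] for x,y in pc]);C=P.mean(0);d=P-C
  a=np.degrees(np.arctan2(d[:,1],d[:,0])); print(C,np.linalg.norm(d,axis=1)*1000,a, np.mod(a,60))
# stud centre, z=.034
print('stud',ray(c,(222+(298.5)/8-.5,106+(306)/8-.5),.034))
# boss ellipse
a=cv2.inRange(hsv,(95,10,90),(130,60,160));
E
```

```text
centroid px [258.4545 142.2828]
497.89914294559355 -108.52174073193197 area 427.1553758162772 ideal24: 498.816
[ 0.4979 -0.1085] [13.0797 13.1511 12.6625 13.119  13.4372 12.4572] [-151.4118  150.903    90.1721   29.4812  -30.3919  -89.9845] [28.5882 30.903  30.1721 29.4812 29.6081 30.0155]
[ 0.4982 -0.1084] [13.2078 13.2798 12.7865 13.2475 13.5688 12.5792] [-151.4118  150.903    90.1721   29.4812  -30.3919  -89.9845] [28.5882 30.903  30.1721 29.4812 29.6081 30.0155]
stud [ 0.4981 -0.1084  0.034 ]
```

```bash
python3 - <<'E'
from h import *
rel([.4975,-.1085,.100],90)
E
```

```text
turn [0.003 0.054 0.001] shift [ 2.9  2.2 49.9]
```

Emit:
send_rows(series="0.003 0.054 0.001 2.9 0 20 0;0.003 0.054 0.001 2.9 0 40 0;0.003 0.054 0.001 2.9 0 49.9 0;0.003 0.054 0.001 2.9 0 49.9 0;0.003 0.054 0.001 2.9 0 49.9 0;0.003 0.054 0.001 2.9 0 49.9 0;0.003 0.054 0.001 2.9 0 49.9 0")

```text
clock: 12.67
position: [0.4978, -0.1085, 0.1012]
tool_rot: [-1.57, -0.0, 1.571]
force: [-0.7, 1.1, -2.7]
grip_width: 0.0153
```

```bash
python3 - <<'E'
from h import *
st();rel([.4975,-.1085,.088],90)
E
```

```text
t 12.6667 q [-0.0615  0.5663  0.2151  2.0235 -0.2129  0.574   1.8718] pos [ 0.4978 -0.1085  0.1012] rot [-1.5696 -0.0004  1.5713] F [-0.7226  1.0994 -2.7192] w 0.015342629128079563
turn [-0.001  0.001  0.   ] shift [-0.  13.2  0.2]
```

Emit:
send_rows(series="0 0 0 0 5 0.2 0;0 0 0 0 10 0.2 0;0 0 0 0 13 0.2 0;0 0 0 0 14 0.2 0;0 0 0 0 15 0.2 0;0 0 0 0 16 0.2 0;0 0 0 0 17 0.2 0;0 0 0 0 17 0.2 0;0 0 0 0 17 0.2 0")

```text
clock: 13.42
position: [0.4967, -0.1085, 0.084]
tool_rot: [-1.569, -0.0, 1.571]
force: [1.1, -0.8, -3.6]
grip_width: 0.0153
```

Emit:
send_rows(series="0 0 0 0 1 0 0;0 0 0 0 2 0 0;0 0 0 0 3 0 0;0 0 0 0 3 0 0;0 0 0 0 3 0 0")

```text
clock: 13.83
position: [0.4969, -0.1084, 0.081]
tool_rot: [-1.569, -0.0, 1.571]
force: [5.1, 1.6, -5.7]
grip_width: 0.0154
```

Emit:
send_rows(series="0 0 0 0 0 -0.5 0;0 0 0 0 1 -0.7 0;0 0 0 0 2 -0.7 0;0 0 0 0 3 -0.7 0;0 0 0 0 3 -0.7 0")

```text
clock: 14.25
position: [0.4971, -0.1085, 0.0778]
tool_rot: [-1.568, -0.0, 1.571]
force: [2.2, 1.7, -5.0]
grip_width: 0.0153
```

Emit:
send_rows(series="0 0 0 0 1.5 -0.2 0;0 0 0 0 3 -0.2 0;0 0 0 0 4.5 -0.2 0;0 0 0 0 6 -0.2 0;0 0 0 0 7 -0.2 0;0 0 0 0 7.5 -0.2 0;0 0 0 0 7.5 -0.2 0")

```text
clock: 14.83
position: [0.4973, -0.1085, 0.0706]
tool_rot: [-1.568, -0.001, 1.571]
force: [-0.5, 1.4, 1.2]
grip_width: 0.0153
```

```bash
python3 - <<'E'
from h import *
st()
for n in ('wrist','scene'):
    im=cams.grab_frame(n);cv2.imwrite(f'pics/{n}11.png',im[:,:,::-1])
crop(im,60,120,260,270,4,'pics/c11.png'); st()
E
```

```text
t 14.8333 q [-0.0433  0.6205  0.1917  2.0352 -0.2301  0.5084  1.8863] pos [ 0.4973 -0.1085  0.0706] rot [-1.5683 -0.0005  1.5709] F [-0.4711  1.3604  1.1935] w 0.015301498948909352
t 14.9333 q [-0.0433  0.6205  0.1917  2.0353 -0.23    0.5083  1.8864] pos [ 0.4973 -0.1085  0.0706] rot [-1.5684 -0.0005  1.571 ] F [-1.3502  2.2597  2.6626] w 0.015156576621489963
```

View pics/c11.png

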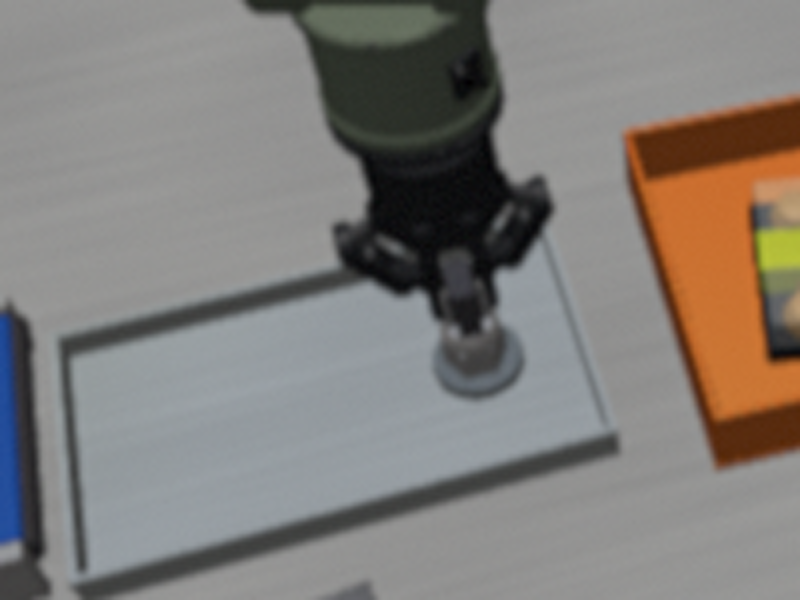

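View pics/wrist11.png

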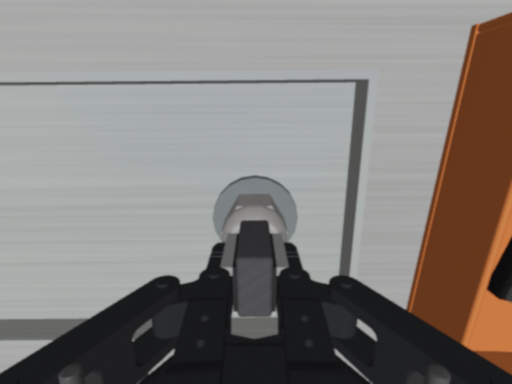

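Emit:
send_rows(series="0 0 0 0 0.5 0 0;0 0 0 0 1 0 0;0 0 0 0 1.5 0 0;0 0 0 0 1.5 0 0;0 0 0 0 1.5 0 0;0 0 0 0 1.5 0 0")

```text
clock: 15.43
position: [0.4975, -0.1086, 0.0704]
tool_rot: [-1.569, -0.001, 1.571]
force: [-11.4, 5.0, 40.1]
grip_width: 0.0152
```

```bash
python3 - <<'E'
from h import *
st()
im=cams.grab_frame('top');cv2.imwrite('pics/t12.png',im[:,:,::-1])
[print(np.hstack([r[0],r[1:]])) for r in rects(im,cams.get_calibration('top'),(25,120,80),(45,255,255),.047,60)]
E
```

```text
t 15.4333 q [-0.0424  0.6207  0.1911  2.0354 -0.2308  0.5071  1.887 ] pos [ 0.4975 -0.1086  0.0704] rot [-1.5692 -0.0008  1.5706] F [-11.41     5.0098  40.1201] w 0.01520176760470526
[233.3177 210.0706   0.5034   0.1169   0.0621   0.0331  76.9666]
[ 33.     169.       0.6241   0.68     0.0677   0.0341  89.681 ]
[  9.     169.       0.6245   0.7465   0.0509   0.0341  89.681 ]
[211.7292 124.8366   0.7495   0.1776   0.0634   0.0333  64.6246]
[68.5    99.      0.8263  0.5881  0.0712  0.0413 89.9965]
[40.5    98.5     0.8278  0.6667  0.0709  0.0383 89.9966]
[13.     98.5     0.8267  0.7445  0.0388  0.0674  2.4489]
[403.5198  91.198    0.8494  -0.3871   0.0352   0.0651   5.7367]
[426.674   88.4795   0.8575  -0.457    0.0337   0.0626   6.5344]
```

View pics/t12.png

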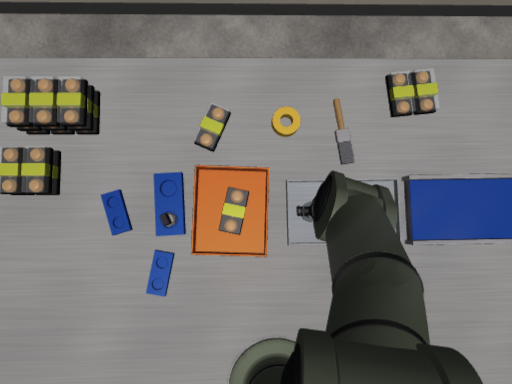

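Emit:
send_rows(series="0 0 0 0 -0.6 0 0;0 0 0 0 -1.2 0 0;0 0 0 0 -1.2 0 0;0 0 0 0 -1.2 0 0")

```text
clock: 15.82
position: [0.4974, -0.1085, 0.0705]
tool_rot: [-1.569, -0.001, 1.571]
force: [-3.4, 2.3, 13.3]
grip_width: 0.0151
```

```bash
python3 - <<'E'
from h import *
st(); im=cams.grab_frame('wrist');cv2.imwrite('pics/w13.png',im[:,:,::-1]); bot.job_done()
E
```

```text
t 15.8167 q [-0.0431  0.6206  0.1916  2.0353 -0.2302  0.508   1.8865] pos [ 0.4974 -0.1085  0.0705] rot [-1.5685 -0.0005  1.5708] F [-3.3711  2.2566 13.3243] w 0.015125669660047157
the job is handed in; nothing more can be done
```

I handed the job in at 15.8 s. `bot.job_done()` gives no verdict, so these are my own checks.

- **Pack:** I set it flat in the orange tote and released it. The last top view puts its centre at (0.503, 0.117), about 9 mm from the measured tote centre.
- **Fitting socket:** The first socket I tried, the one at (0.570, 0.307) in the large blue rack, fits. It slid down over the nut to a hard stop at TCP z = 0.0704 m, against 0.0705 m predicted for fully down. Pressing harder raised the force to 40 N without going any deeper. I then eased off to 13 N and left it gripped upright, with the fingers 15.1 mm apart and a 60 N grip setting.
- **Slip check:** The blade sat in the same place in the hand in the wrist picture after seating as right after the grasp. I took one more wrist picture at hand-in but did not look at it.
- **Other socket:** It was never touched, and the top view shows it still standing in its rack hole. I never tried it on the nut because the first one fit.
- **Bystanders:** The other pack measured within about 1 mm of its starting position. The label roll and brush look unmoved in the top view, but I did not measure them.
- **Disagreements:** None of the checks failed. On the way down there was a small sideways force of 5 N, which I removed by shifting about 0.5 mm in x.

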